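Find the tin with the metal exhibit

ROBOT

A 7-joint arm with a two-finger parallel gripper is mounted at the origin on the work surface. World frame = base frame: x ahead of the robot, y to its left, z up, the work surface at z = 0. Lengths are in mm, angles in rad, forces in N, time in s.
With the tool pointing down it reaches from about 425 to 875 mm from the base axis. Payload 8.4 kg.
Tool frame: the origin (TCP) lies midway between the tips of the shut fingers; the grasp point (between the pads) lies 19 mm behind it; z points along the fingers, x is the direction in which the jaws open and shut, and the axes are right-handed (so a half turn about z gives the same grasp; the last joint's range is limited). The gripper opens to 87 mm and grips with 3 to 60 N. Pads are 19 mm wide; open, the fingers measure 117 mm over their backs; the gripper's body (75 mm by 190 mm) begins 51 mm behind the grasp point.
Start: joints at [1.005, 0.333, 0.04, 1.465, -0.013, 1.343, -0.059], TCP at [292.494, -580.44, 222.546] pointing down, gripper open.
Joint ranges: [-2.58, 2.58], [-0.38, 2.09], [-1.3, 1.39], [0.25, 2.4], [-1.5, 4.64], [0.08, 2.09], [-2.65, 2.65]. Speed limits (rad/s): [2.22, 2.22, 2.79, 2.79, 3.14, 3.14, 3.14].

INTERFACE

Orientations are given as a rotation vector (axis times angle).
In Python, from bench import telemetry, vision, job gives the robot as it stands.
- The arm moves only by the tool step_arm, never from a script. Its argument "moves" is a list that holds one entry, the list of rows, each a list of 5 numbers: the closure, from -1 (fully open) to 1 (shut), so that 0 is half open, then the shift along the world's x, y, z in units of 50 mm (1.0 is 50 mm), then the turn about the world's z in units of 8 degrees (1.0 is 8 degrees). A call has 1 to 10 rows; each row is the pose to reach, as a shift and turn from the pose measured when the call began; what a row does not reach only later rows make up. A row lasts 1/10 s, in which the tool goes at most 50 mm and 8.59 degrees, less where a joint would pass 70% of its speed; a pose out of reach is approached as far as the arm can. A call with a gripper value outside its range is refused whole. The fingers move at their own pace and stop on an object; "squeeze" is the grip in N (left out, the last holds). Time passes only in rows, so rows that repeat a pose let the fingers close. It gives the time, the measured TCP pose, the force and the opening at its end, in the units of the state.
- telemetry.read_state(): the state, without advancing time (a new reading comes with each control period).
- vision.read_camera(name): name is "side" or "top" or "wrist"; returns a dict with "pixels" (420x560x3 uint8, red, green, blue), "range_z" (420x560 float32, mm along the optical axis (not along the pixel's ray), 0 where there is no reading), "fx", "fy", "cx", "cy" (pixels), "k1" (the pictures are not rectified: a ray, as slopes to the right and down, at radius r is drawn at 1 + k1 r^2 times it, then the intrinsics apply), "cam_to_world" (4x4, takes a point from camera to world coordinates). Camera axes: x right, y down, z forward; pixel columns grow to the right and rows downward; lengths in mm; the calibration is good to about 2 mm. A picture is of the moment at which its call begins.
- job.sign_off(): hands the job in, once; it reports no verdict.
The state is a dict: "clock": time; "joint_positions": joint angles; "dq": joint speeds; "joint_torque": joint torques, N m; "ee_pos": TCP position; "eef_rot": TCP orientation; "contact_force": force on the tool from outside, world axes, zero at the start; "wrist_torque": the same for the moment, N m; "opening": opening from 0.0 (shut) to 1.0 (fully open).
Only numpy, scipy, OpenCV 4.12 (cv2) and the standard library are available. Lean on these libraries where they do the work, as an engineer would, in place of code of your own. Each camera call takes 0.05 s, during which the arm holds its last target. There are 200 camera calls.

TASK

One of these three identical closed exhibit tins holds the metal piece for the next class, so it is the heaviest. Heft the tins to find it by feel, stand the two lighter ones upright on the floor of the steel return tray, and finish with the heaviest still in the gripper, held up upright and still with its underside at least 15 cm above the table: the job ends while holding it, so do not put it down. Set tins down rather than dropping them, tip none over, and leave everything else on the table where it is.

Things in the scene. Friction and masses are not known exactly. Their poses are not given: they have to be found in the camera images.
- tin_1_mid (a point): centre (half-way up) of one of three closed round tins that look exactly alike: bare aluminium with a dark blue band and a pale screw lid, 54 mm in diameter, 60 mm high, standing upright on the table; z axis up. Each weighs 0.08 to 0.4 kg with what is packed in its foot (about 1 mm of play), and the heaviest weighs at least 0.15 kg more than either of the others, which are alike within 0.06 kg. Which of them is heaviest changes each time.
- tin_2_mid (a point): centre (half-way up) of one of three closed round tins that look exactly alike: bare aluminium with a dark blue band and a pale screw lid, 54 mm in diameter, 60 mm high, standing upright on the table; z axis up. Each weighs 0.08 to 0.4 kg with what is packed in its foot (about 1 mm of play), and the heaviest weighs at least 0.15 kg more than either of the others, which are alike within 0.06 kg. Which of them is heaviest changes each time.
- tin_3_mid (a point): centre (half-way up) of one of three closed round tins that look exactly alike: bare aluminium with a dark blue band and a pale screw lid, 54 mm in diameter, 60 mm high, standing upright on the table; z axis up. Each weighs 0.08 to 0.4 kg with what is packed in its foot (about 1 mm of play), and the heaviest weighs at least 0.15 kg more than either of the others, which are alike within 0.06 kg. Which of them is heaviest changes each time.
- tray_floor (a point): centre of the inner floor (3 mm above the table) of a fixed, shallow stainless-steel tray, 240 mm along its x by 130 mm along its y outside, walls 3 mm thick, rim 18 mm above the table; it lies left or right of the tins, turned up to 0.2 rad. It has room for two tins side by side along x.
- tray: the same tray; origin at the centre of its underside, on the table
- petri_dish_mid (a point): centre of a clear closed petri dish with glass slides, 60 mm in diameter, 15 mm high, loose among the tins: leave it
- dropper_bottle_mid (a point): centre of a small amber dropper bottle, 32 mm in diameter, 60 mm high with its black bulb, loose among the tins: leave it
- swab_pot_mid (a point): centre of a white pot with a green lid, 50 mm in diameter, 48 mm high, loose among the tins: leave it
- phone: a pale phone lying flat near the robot, 72 x 147 x 8 mm, long along its y; origin at the centre of its underside: leave it
- brush: a fingerprint brush lying beyond the tins, 146 mm long along its x, 14 mm thick; origin about mid-length at its underside: leave it
- magnifier: a round black hand lens, 117 mm long along its x, 54 mm wide, 8 mm thick, lying on the clipboard (230 x 150 mm, on the side opposite the tray); origin near mid-length at its underside: leave it
Things that resemble listed ones, but are neither listed nor needed, are in the scene too. Leave any red look-alike of the part that bears tin_2_mid alone.

How it is judged (in metres and radians):
At the end, for the whole second after the job is handed in: The two lighter tins stand upright (within 6 degrees), still and released, on the tray's floor, each pressing on it with under 2.3 N; the heaviest is held by the fingers alone, still, within 15 degrees of upright, its centre over 165 mm above the table (underside over 135 mm) (((x of tin_1_mid in the frame of tray_floor between -0.094 and 0.094 m and y of tin_1_mid in the frame of tray_floor between -0.04 and 0.04 m and z of tin_1_mid in the frame of tray_floor below 0.035 m and angle between tin_1_mid's own z axis and vertical below 0.1 rad and contact force between tin_1 and tray between 0.4 and 2.3 N and linear speed of tin_1 below 0.02 m/s and contact force between the fingers and tin_1 below 0.1 N) or (height (world z) of tin_1_mid above 0.165 m and angle between tin_1_mid's own z axis and vertical below 0.26 rad and contact force between the fingers and tin_1 above 1 N and linear speed of tin_1 below 0.03 m/s and contact force between tin_1 and tray below 0.05 N and contact force between tin_1 and tin_2 below 0.05 N and contact force between tin_1 and tin_3 below 0.05 N)) and ((x of tin_2_mid in the frame of tray_floor between -0.094 and 0.094 m and y of tin_2_mid in the frame of tray_floor between -0.04 and 0.04 m and z of tin_2_mid in the frame of tray_floor below 0.035 m and angle between tin_2_mid's own z axis and vertical below 0.1 rad and contact force between tin_2 and tray between 0.4 and 2.3 N and linear speed of tin_2 below 0.02 m/s and contact force between the fingers and tin_2 below 0.1 N) or (height (world z) of tin_2_mid above 0.165 m and angle between tin_2_mid's own z axis and vertical below 0.26 rad and contact force between the fingers and tin_2 above 1 N and linear speed of tin_2 below 0.03 m/s and contact force between tin_2 and tray below 0.05 N and contact force between tin_2 and tin_1 below 0.05 N and contact force between tin_2 and tin_3 below 0.05 N)) and ((x of tin_3_mid in the frame of tray_floor between -0.094 and 0.094 m and y of tin_3_mid in the frame of tray_floor between -0.04 and 0.04 m and z of tin_3_mid in the frame of tray_floor below 0.035 m and angle between tin_3_mid's own z axis and vertical below 0.1 rad and contact force between tin_3 and tray between 0.4 and 2.3 N and linear speed of tin_3 below 0.02 m/s and contact force between the fingers and tin_3 below 0.1 N) or (height (world z) of tin_3_mid above 0.165 m and angle between tin_3_mid's own z axis and vertical below 0.26 rad and contact force between the fingers and tin_3 above 1 N and linear speed of tin_3 below 0.03 m/s and contact force between tin_3 and tray below 0.05 N and contact force between tin_3 and tin_1 below 0.05 N and contact force between tin_3 and tin_2 below 0.05 N))); the arm keeps its last pose, push and grip.
It fails at once if a tin is dropped: it falls freely, faster than 0.5 m/s ((linear speed of tin_1 above 0.5 m/s and contact force between the fingers and tin_1 below 0.05 N) or (linear speed of tin_2 above 0.5 m/s and contact force between the fingers and tin_2 below 0.05 N) or (linear speed of tin_3 above 0.5 m/s and contact force between the fingers and tin_3 below 0.05 N)).
It fails at once if a tin is tipped over (leans more than 45 degrees) (angle between any of tin_1_mid, tin_2_mid, tin_3_mid's own z axis and vertical above 0.79 rad).
It fails at once if something else on the table is displaced by more than 30 mm (distance of any of petri_dish_mid, dropper_bottle_mid, swab_pot_mid, phone, brush, magnifier from where it was at the start of the episode above 0.03 m).
It fails at once if something standing among the tins is knocked over (angle between any of petri_dish_mid, dropper_bottle_mid, swab_pot_mid's own z axis and vertical above 0.6 rad).
It also fails if it takes over 72 s, if anything falls off the work surface, if the arm or the gripper's body presses on something with over 40 N, if the wrist force passes 120 N, or if a joint passes its speed limit or range.

## Working session

There is one attempt and no reset: what is moved stays moved. The work goes in short steps, Python scripts to look and compute and a tool call to move; the robot and the scene stay as the last step left them, time stands still between calls to the robot, and variables do not carry over. Pictures are saved under pics/ and viewed, about 8 in all and at most 12, crops included, and the job is handed in when it is done.

Besides the shell and the picture viewer there is one more tool, called after "Call:" by a JSON object that holds its "method" and its "body", one argument or row to a line. step_arm: Moves the arm, as the interface text tells. Its arguments: {"type":"object","properties":{"moves":{"type":"array"},"squeeze":{"type":"number"}},"required":["moves"]}

```bash
mkdir -p pics; ls; cat > h.py <<'E'
import numpy as np, cv2
from bench import telemetry, vision, job
def cam(n,save=None):
    c=vision.read_camera(n)
    if save: cv2.imwrite(f'pics/{save}.png',c['pixels'][:,:,::-1])
    return c
def world(c,uv):
    """pixels (N,2) -> world points by range_z"""
    uv=np.atleast_2d(uv).astype(float)
    d=rays(c,uv); z=c['range_z'][uv[:,1].astype(int),uv[:,0].astype(int)]
    T=np.array(c['cam_to_world']); return (d*z[:,None])@T[:3,:3].T+T[:3,3]
def rays(c,uv):
    K=np.array([[c['fx'],0,c['cx']],[0,c['fy'],c['cy']],[0,0,1.]])
    p=cv2.undistortPoints(np.atleast_2d(uv).astype(float)[:,None],K,np.array([c['k1'],0,0,0.]))[:,0]
    return np.c_[p,np.ones(len(p))]
def onplane(c,uv,h):
    T=np.array(c['cam_to_world']); d=rays(c,uv)@T[:3,:3].T
    return T[:3,3]+d*((h-T[2,3])/d[:,2])[:,None]
E
python3 - <<'E'
from h import *
s=telemetry.read_state();print({k:np.round(v,3) for k,v in s.items()})
c=cam('top','top1');print(np.round(c['cam_to_world'],3),c['fx'],c['k1'])
c=cam('side','side1');print(np.round(c['cam_to_world'],3))
E
```

```text
pics
{'clock': np.float64(0.0), 'joint_positions': array([ 1.005,  0.334,  0.04 ,  1.466, -0.013,  1.343, -0.059]), 'dq': array([-0.001,  0.001,  0.001,  0.   , -0.001,  0.   ,  0.001]), 'joint_torque': array([-1.0000e-03, -6.5636e+01,  1.3350e+00, -4.0381e+01, -6.0000e-02,
        4.5000e-02,  0.0000e+00]), 'ee_pos': array([ 292.274, -580.022,  221.619]), 'eef_rot': array([-2.674e+00,  1.647e+00,  2.000e-03]), 'contact_force': array([-0.3  ,  0.13 ,  0.274]), 'wrist_torque': array([ 0.019, -0.056,  0.019]), 'opening': np.float64(1.0)}
[[ 2.700000e-02 -9.960000e-01  8.200000e-02  4.465260e+02]
 [-9.990000e-01 -3.100000e-02 -4.000000e-02  2.439200e+01]
 [ 4.300000e-02 -8.100000e-02 -9.960000e-01  1.006642e+03]
 [ 0.000000e+00  0.000000e+00  0.000000e+00  1.000000e+00]] 482.8700295444469 -0.02573752075100776
[[-9.09000e-01 -2.87000e-01  3.04000e-01  2.53002e+02]
 [-4.17000e-01  5.85000e-01 -6.95000e-01  5.99918e+02]
 [ 2.20000e-02 -7.58000e-01 -6.51000e-01  6.33291e+02]
 [ 0.00000e+00  0.00000e+00  0.00000e+00  1.00000e+00]]
```

View pics/top1.png

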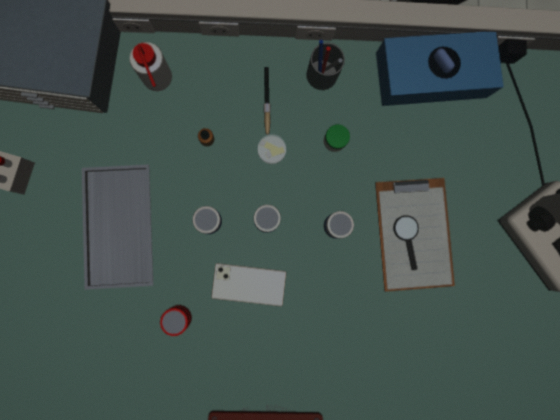

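View pics/side1.png

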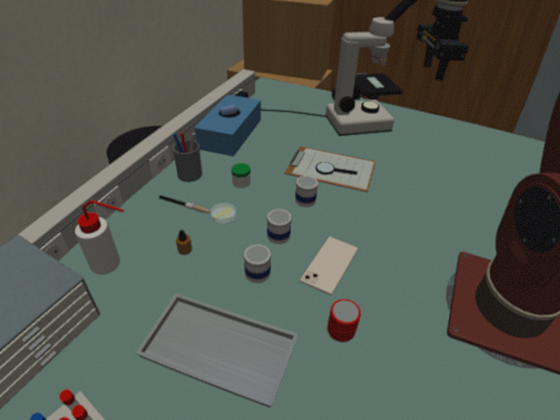

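The top view shows three tins at about (206,220), (267,218) and (340,225), with the tray on the left around (117,227). The red look-alike is at (175,321). The petri dish, dropper and pot are beyond the tins, and the phone is nearer the robot. The side view agrees.

```bash
python3 - <<'E'
from h import *
c=cam('top'); im=c['pixels']; hsv=cv2.cvtColor(im,cv2.COLOR_RGB2HSV); g=cv2.cvtColor(im,cv2.COLOR_RGB2GRAY)
print('hsv felt',hsv[250,190],'lid',hsv[220,206],'rim',hsv[209,206],'tray',hsv[227,117])
for n,(u,v) in dict(t1=(206,220),t2=(267,218),t3=(340,225),petri=(272,149),bot=(206,136),pot=(338,136),red=(175,321)).items():
    r=22; sub=im[v-r:v+r,u-r:u+r].astype(int); Z=world(c,[(x,y) for y in range(v-r,v+r) for x in range(u-r,u+r)])
    zmax=np.percentile(Z[:,2],95); m=Z[Z[:,2]>max(8,zmax-8)]
    (x,y),R=cv2.minEnclosingCircle(m[:,:2].astype(np.float32))
    print(n,'top z',zmax.round(1),'centroid',m.mean(0).round(1),'circle',round(x,1),round(y,1),round(R,1))
# tray: by colour (greyish low saturation) 
sub=np.zeros(g.shape,np.uint8); sub[150:300,70:165]=1
m=((hsv[...,1]<60)&(sub>0)).astype(np.uint8)
cs,_=cv2.findContours(m,0,2); k=max(cs,key=cv2.contourArea); b=cv2.boxPoints(cv2.minAreaRect(k)); print('box px',b)
W=onplane(c,b,18)[:,:2]; print(W.round(1),W.mean(0).round(1)); 
for i in range(2): d=W[i+1]-W[i]; print(np.hypot(*d).round(1),np.degrees(np.arctan2(d[1],d[0])).round(1))
print(world(c,[(117,227),(110,250),(130,200)]).round(1))
E
```

```text
hsv felt [78 59 86] lid [107  24  94] rim [105  10  99] tray [107  24  96]
t1 top z 61.8 centroid [497.4 126.6  68. ] circle 478.5 87.8 71.0
t2 top z 61.7 centroid [504.1   8.7  66.6] circle 488.5 13.7 43.3
t3 top z 61.8 centroid [ 495.1 -133.6   74.7] circle 474.3 -69.0 97.4
petri top z 17.3 centroid [649.4   3.1  36.8] circle 572.9 20.8 126.4
bot top z 37.3 centroid [660.4 134.   76.2] circle 565.2 84.9 133.2
pot top z 49.6 centroid [ 671.1 -126.7   68.3] circle 573.7 -57.7 151.3
red top z 61.9 centroid [302.7 179.9  71.9] circle 364.7 114.2 121.5
box px [[ 70. 150.]
 [164. 150.]
 [164. 299.]
 [ 70. 299.]]
[[634.7 415.1]
 [641.2 223.6]
 [338.2 209.6]
 [333.3 396.6]] [486.8 311.2]
191.6 -88.1
303.3 -177.4
[[ 4.805e+02  3.153e+02  2.300e+00]
 [ 4.330e+02  3.267e+02  3.600e+00]
 [ 5.374e+02  2.924e+02 -5.000e-01]]
```

```bash
python3 - <<'E'
from h import *
c=cam('top'); im=c['pixels']; hsv=cv2.cvtColor(im,cv2.COLOR_RGB2HSV)
for n,(u,v) in dict(t1=(206,220),t2=(267,218),t3=(340,225)).items():
    r=22; Z=world(c,[(x,y) for y in range(v-r,v+r) for x in range(u-r,u+r)])
    m=Z[(abs(Z[:,2]-60)<8)&(np.hypot(*(Z[:,:2]-np.median(Z[abs(Z[:,2]-60)<8],0)[:2]).T)<33)]
    lo,hi=np.percentile(m,2,0),np.percentile(m,98,0); print(n,'median',np.median(m,0).round(1),'mid',((lo+hi)/2).round(1),'span',(hi-lo).round(1))
    mm=((hsv[...,1]<45)).astype(np.uint8); s=np.zeros_like(mm); s[v-r:v+r,u-r:u+r]=1
    k=max(cv2.findContours(mm*s,0,2)[0],key=cv2.contourArea); p,R=cv2.minEnclosingCircle(k); print('  colour',p,R,onplane(c,[p],60).round(1))
m=((hsv[...,0]>93)&(hsv[...,1]<90)).astype(np.uint8); m[:,:70]=0;m[:,165:]=0;m[:150]=0;m[300:]=0
m=cv2.morphologyEx(m,cv2.MORPH_OPEN,np.ones((3,3)))
k=max(cv2.findContours(m,0,2)[0],key=cv2.contourArea); b=cv2.boxPoints(cv2.minAreaRect(k)); print('box px',b.tolist())
W=onplane(c,b,18)[:,:2]; print(W.round(1),W.mean(0).round(1)); 
for i in range(2): d=W[i+1]-W[i]; print(np.hypot(*d).round(1),np.degrees(np.arctan2(d[1],d[0])).round(1))
E
```

```text
t1 median [497.7 127.3  60.1] mid [497.6 127.3  59.8] span [47.5 47.4  7. ]
  colour (205.9727325439453, 219.6212158203125) 14.753788948059082 [[498.  127.2  60. ]]
t2 median [504.6   8.6  60.2] mid [504.6   8.3  60.1] span [47.3 47.3  7.1]
  colour (267.0, 218.0) 14.560319900512695 [[504.8   8.2  60. ]]
t3 median [ 495.7 -136.1   60.2] mid [ 495.5 -136.2   59.9] span [47.7 48.   7.6]
  colour (339.65625, 224.6875) 14.873425483703613 [[ 495.8 -135.6   60. ]]
box px [[80.30274200439453, 167.17398071289062], [148.13563537597656, 164.66165161132812], [152.62332153320312, 285.8287658691406], [84.79042053222656, 288.3410949707031]]
[[599.9 391.9]
 [609.6 254.4]
 [363.8 233.5]
 [355.2 368.4]] [482.1 312.1]
137.8 -85.9
246.7 -175.1
```

Call:
{"method": "step_arm", "body": {
  "moves": [
    [[-1, 0, 0.5, 0, -0.3], [-1, 0, 1, 0, -0.6], [-1, 0, 1.5, 0, -0.9], [-1, 0, 2, 0, -1.2], [-1, 0, 2.5, 0, -1.5], [-1, 0, 3, 0, -1.8], [-1, 0, 3.5, 0, -2.1], [-1, 0, 4, 0, -2.4], [-1, 0.2, 4.5, 0, -2.7], [-1, 0.4, 5, 0, -2.7]]
  ],
  "squeeze": 25
}}

```text
clock: 1.2
ee_pos: [312.3, -329.2, 222.1]
eef_rot: [-2.316, 2.122, 0.001]
contact_force: [1.3, 0.2, -0.6]
opening: 1.002
```

Call:
{"method": "step_arm", "body": {
  "moves": [
    [[-1, 0.5, 0.5, 0, 0], [-1, 1, 1, 0, 0], [-1, 1.5, 1.5, 0, 0], [-1, 2, 2, 0, 0], [-1, 2.5, 2.5, 0, 0], [-1, 3, 3, 0, 0], [-1, 3.4, 3.5, 0, 0], [-1, 3.66, 3.86, 0, 0], [-1, 3.66, 3.86, -0.4, 0], [-1, 3.66, 3.86, -0.8, 0]]
  ]
}}

```text
clock: 2.2
ee_pos: [496.0, -135.4, 181.8]
eef_rot: [-2.318, 2.119, -0.001]
contact_force: [-0.5, -1.0, 0.2]
opening: 1.0
```

```bash
python3 - <<'E'
from h import *
print(telemetry.read_state()['ee_pos'])
c=cam('wrist','w1'); T=np.array(c['cam_to_world']); print(T.round(2).tolist())
Z=world(c,[(x,y) for y in range(0,420,3) for x in range(0,560,3)])
s=(abs(Z[:,2]-60)<6)&(np.hypot(Z[:,0]-495,Z[:,1]+136)<40); m=Z[s]
print(len(m),np.median(m,0).round(1),((np.percentile(m,2,0)+np.percentile(m,98,0))/2).round(1))
E
```

```text
[ 496.0116788  -135.39734308  181.81171907]
[[0.09, -0.96, -0.27, 570.44], [-1.0, -0.09, -0.02, -127.67], [-0.0, 0.27, -0.96, 344.06], [0.0, 0.0, 0.0, 1.0]]
283 [ 499.3 -133.9   60. ] [ 498.9 -133.8   59.6]
```

View pics/w1.png

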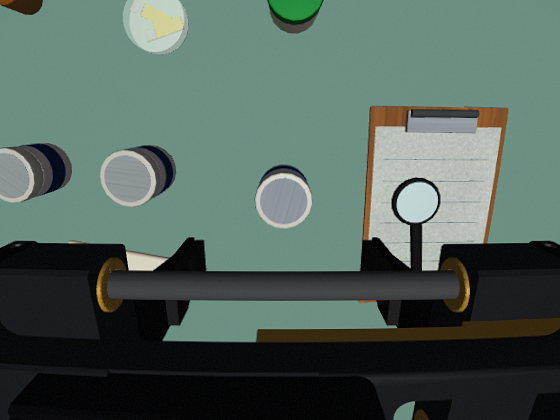

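The wrist view has the tin at (283,198), centred between the fingers (midline about column 283). The clipboard is clear to the right. Descending to grip.

Call:
{"method": "step_arm", "body": {
  "moves": [
    [[-1, 0.02, 0, -0.5, 0], [-1, 0.02, 0, -1, 0], [-1, 0.02, 0, -1.5, 0], [-1, 0.02, 0, -2, 0], [-1, 0.02, 0, -2.4, 0], [-1, 0.02, 0, -2.8, 0], [-1, 0.02, 0, -3, 0], [-1, 0.02, 0, -3.15, 0], [-1, 0.02, 0, -3.22, 0], [-1, 0.02, 0, -3.22, 0]]
  ]
}}

```text
clock: 3.25
ee_pos: [495.0, -135.6, 17.3]
eef_rot: [2.317, -2.12, -0.006]
contact_force: [-0.2, -0.8, 0.6]
opening: 1.002
```

Call:
{"method": "step_arm", "body": {
  "moves": [
    [[0.2, 0, 0, 0, 0], [0.4, 0, 0, 0, 0], [0.6, 0, 0, 0, 0], [0.8, 0, 0, 0, 0], [1, 0, 0, 0, 0], [1, 0, 0, 0, 0], [1, 0, 0, 0, 0], [1, 0, 0, 0, 0]]
  ]
}}

```text
clock: 4.05
ee_pos: [495.1, -135.6, 17.4]
eef_rot: [2.317, -2.12, -0.006]
contact_force: [-0.3, 0.9, 1.8]
opening: 0.614
```

Call:
{"method": "step_arm", "body": {
  "moves": [
    [[1, 0, 0, 0.1, 0], [1, 0, 0, 0.3, 0], [1, 0, 0, 0.6, 0], [1, 0, 0, 1, 0], [1, 0, 0, 1.4, 0], [1, 0, 0, 1.6, 0], [1, 0, 0, 1.6, 0], [1, 0, 0, 1.6, 0], [1, 0, 0, 1.6, 0], [1, 0, 0, 1.6, 0]]
  ]
}}

```text
clock: 5.05
ee_pos: [494.5, -135.5, 96.5]
eef_rot: [2.316, -2.12, -0.009]
contact_force: [0.4, -0.8, -1.4]
opening: 0.615
```

```bash
python3 - <<'E'
from h import *
for i in range(6):
    cam('side'); s=telemetry.read_state(); print(s['clock'],np.round(s['contact_force'],2),np.round(s['ee_pos'],1),s['opening'])
E
```

```text
5.1 [-0.54  0.21 -1.05] [ 494.6 -135.5   96.7] 0.6194040893728099
5.15 [ 0.11  0.14 -1.42] [ 494.7 -135.5   96.8] 0.6163180899483766
5.2 [ 0.81  0.12 -0.89] [ 494.8 -135.6   97. ] 0.613776205016759
5.25 [ 0.02  0.25 -1.22] [ 494.9 -135.6   97.1] 0.614273489104357
5.3 [-0.19 -0.98 -1.99] [ 495.  -135.6   97.2] 0.6138457705876537
5.35 [ 0.12  0.38 -0.96] [ 495.  -135.6   97.3] 0.6204787535230691
```

Tin 3 weighs about 1.25 N (around 0.13 kg), so it is almost certainly light. I'll carry it to the tray's far slot.

Call:
{"method": "step_arm", "body": {
  "moves": [
    [[1, 0, 0, 0.3, 0], [1, 0, 0.2, 0.7, 0], [1, 0, 0.6, 0.8, 0], [1, 0.1, 1.1, 0.8, 0], [1, 0.2, 1.6, 0.8, 0], [1, 0.2, 2.2, 0.8, 0], [1, 0.3, 2.8, 0.8, 0], [1, 0.3, 3.4, 0.8, 0], [1, 0.4, 4.0, 0.8, 0], [1, 0.4, 4.5, 0.8, 0]]
  ]
}}

```text
clock: 6.35
ee_pos: [515.3, 91.2, 137.4]
eef_rot: [2.318, -2.12, -0.006]
contact_force: [0.2, 0.1, -0.7]
opening: 0.613
```

Call:
{"method": "step_arm", "body": {
  "moves": [
    [[1, 0, 0.6, 0, 0], [1, 0.1, 1.2, 0, 0], [1, 0.1, 1.8, 0, 0], [1, 0.2, 2.4, 0, 0], [1, 0.2, 3, 0, 0], [1, 0.3, 3.5, 0, 0], [1, 0.3, 4, 0, 0], [1, 0.35, 4.3, 0, 0], [1, 0.35, 4.5, 0, 0], [1, 0.35, 4.5, 0, 0]]
  ]
}}

```text
clock: 7.35
ee_pos: [532.4, 317.2, 137.2]
eef_rot: [2.319, -2.118, -0.007]
contact_force: [-0.8, -0.7, -1.4]
opening: 0.61
```

```bash
python3 - <<'E'
from h import *
c=cam('wrist','w2')
for i in range(6):
    cam('side'); s=telemetry.read_state(); print(np.round(s['contact_force'],2))
print(np.round(s['ee_pos'],1),np.round(s['eef_rot'],3))
cam('side','side2')
E
```

```text
[ 0.93 -0.94 -0.96]
[-0.22 -0.09 -1.47]
[ 0.6  -0.59 -2.  ]
[-0.47 -0.21 -0.97]
[-0.54  0.49 -1.4 ]
[ 0.24  0.67 -1.38]
[533.1 315.3 137.5] [ 2.316 -2.121 -0.006]
```

View pics/w2.png

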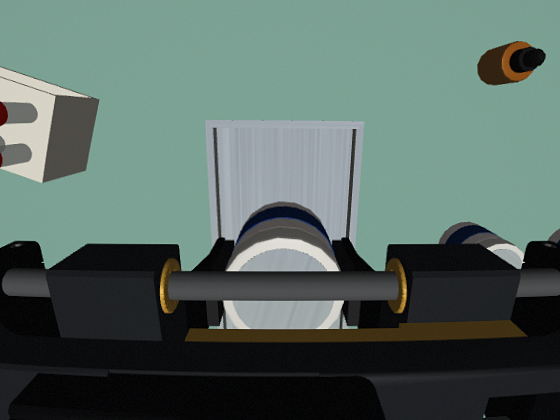

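The wrist view shows the tray aligned with the jaws: far rim at columns 209–363, tin centred at about 283. Lowering.

Call:
{"method": "step_arm", "body": {
  "moves": [
    [[1, 0, 0, -0.4, 0], [1, 0, 0, -0.8, 0], [1, 0, 0, -1.2, 0], [1, 0, 0, -1.6, 0], [1, 0, 0, -1.9, 0], [1, 0, 0, -2.1, 0], [1, 0, 0, -2.2, 0], [1, 0, 0, -2.25, 0], [1, 0, 0, -2.28, 0], [1, 0, 0, -2.28, 0]]
  ]
}}

```text
clock: 8.75
ee_pos: [533.3, 315.7, 24.0]
eef_rot: [-2.317, 2.121, 0.005]
contact_force: [0.2, -0.9, -2.1]
opening: 0.613
```

Call:
{"method": "step_arm", "body": {
  "moves": [
    [[1, 0, 0, -0.02, 0], [1, 0, 0, -0.04, 0], [1, 0, 0, -0.06, 0], [1, 0, 0, -0.07, 0], [1, 0, 0, -0.08, 0], [1, 0, 0, -0.08, 0]]
  ]
}}

```text
clock: 9.35
ee_pos: [533.4, 315.7, 20.5]
eef_rot: [-2.317, 2.121, 0.005]
contact_force: [-2.7, -0.9, 5.3]
opening: 0.614
```

Call:
{"method": "step_arm", "body": {
  "moves": [
    [[-0.3, 0, 0, 0, 0], [-0.45, 0, 0, 0, 0], [-0.55, 0, 0, 0, 0], [-0.55, 0, 0, 0, 0], [-0.55, 0, 0, 0.4, 0], [-0.55, 0, 0, 0.8, 0], [-0.55, 0, 0, 1.2, 0], [-0.55, 0, 0, 1.6, 0], [-0.55, 0, 0, 2, 0], [-1, 0, 0, 2.2, 0]]
  ]
}}

```text
clock: 10.35
ee_pos: [534.0, 316.2, 132.3]
eef_rot: [-2.316, 2.12, 0.004]
contact_force: [0.6, -0.0, 0.4]
opening: 0.806
```

Call:
{"method": "step_arm", "body": {
  "moves": [
    [[-1, -0.1, -0.5, 0, 0], [-1, -0.2, -1, 0, 0], [-1, -0.3, -1.5, 0, 0], [-1, -0.4, -2, 0, 0], [-1, -0.5, -2.5, 0, 0], [-1, -0.6, -3, 0, 0], [-1, -0.7, -3.4, 0, 0], [-1, -0.7, -3.77, 0, 0], [-1, -0.7, -3.77, 0, 0]]
  ]
}}

```text
clock: 11.25
ee_pos: [499.0, 124.7, 131.8]
eef_rot: [-2.313, 2.125, 0.003]
contact_force: [-0.3, 0.1, -0.9]
opening: 1.004
```

```bash
python3 - <<'E'
from h import *
c=cam('wrist','w3')
F=[]
for i in range(6):
    c2=cam('side'); s=telemetry.read_state(); F.append(s['contact_force'])
print(np.mean(F,0).round(2),np.round(s['ee_pos'],1),np.round(s['eef_rot'],3))
uv=[(x,y) for y in range(0,420,2) for x in range(0,560,2)]
def loc(c,x,y,h):
    Z=world(c,uv); m=Z[(abs(Z[:,2]-h)<6)&(np.hypot(Z[:,0]-x,Z[:,1]-y)<40)]
    print(len(m),((np.percentile(m,2,0)+np.percentile(m,98,0))/2).round(1) if len(m) else '')
ct=cam('top','top2')
for k in (c,ct): loc(k,498,127,60); 
loc(ct,504,8,60); loc(ct,533,316,63)
E
```

```text
[ 0.16  0.08 -0.25] [498.9 128.7 132.2] [-2.317  2.118  0.004]
896 [500.7 130.6  59.6]
0 
143 [504.8   7.9  60.4]
11 [527.9 333.7  62.5]
```

View pics/w3.png

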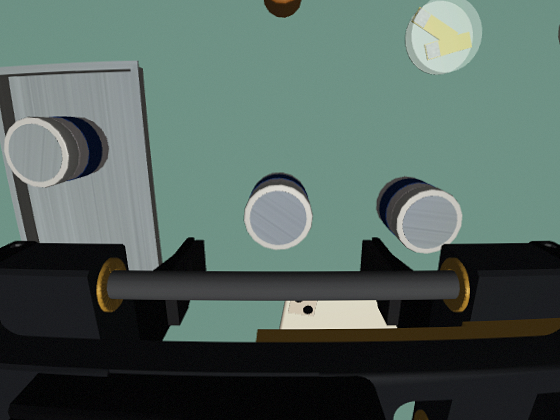

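Tin 3 stands upright in the tray at (55,150). Tin 1 is at (278,217), centred between the fingers. Gripping it.

Call:
{"method": "step_arm", "body": {
  "moves": [
    [[-1, 0, 0.02, -0.5, 0], [-1, 0, 0.02, -1, 0], [-1, 0, 0.02, -1.5, 0], [-1, 0, 0.02, -1.9, 0], [-1, 0, 0.02, -2.1, 0], [-1, 0, 0.02, -2.2, 0], [-1, 0, 0.02, -2.26, 0], [-1, 0, 0.02, -2.26, 0]]
  ]
}}

```text
clock: 12.45
ee_pos: [499.3, 129.7, 19.6]
eef_rot: [-2.317, 2.118, 0.004]
contact_force: [0.3, 0.1, -0.1]
opening: 1.002
```

Call:
{"method": "step_arm", "body": {
  "moves": [
    [[0.2, 0, 0, 0, 0], [0.4, 0, 0, 0, 0], [0.6, 0, 0, 0, 0], [0.8, 0, 0, 0, 0], [1, 0, 0, 0, 0], [1, 0, 0, 0, 0], [1, 0, 0, 0, 0], [1, 0, 0, 0, 0]]
  ]
}}

```text
clock: 13.25
ee_pos: [499.4, 129.6, 19.7]
eef_rot: [-2.316, 2.118, 0.003]
contact_force: [0.7, -1.0, 2.3]
opening: 0.613
```

Call:
{"method": "step_arm", "body": {
  "moves": [
    [[1, 0, 0, 0.1, 0], [1, 0, 0, 0.3, 0], [1, 0, 0, 0.6, 0], [1, 0, 0, 1, 0], [1, 0, 0, 1.5, 0], [1, 0, 0, 2, 0], [1, 0, 0, 2.3, 0], [1, 0, 0, 2.4, 0], [1, 0, 0, 2.4, 0], [1, 0, 0, 2.4, 0]]
  ]
}}

```text
clock: 14.25
ee_pos: [498.8, 129.4, 138.9]
eef_rot: [-2.317, 2.119, 0.005]
contact_force: [-0.4, -0.3, -1.0]
opening: 0.618
```

```bash
python3 - <<'E'
from h import *
F=[]
for i in range(8):
    cam('side'); s=telemetry.read_state(); F.append(s['contact_force'])
print(np.mean(F,0).round(2),np.std(F,0).round(2),np.round(s['ee_pos'],1),s['opening'])
E
```

```text
[ 0.25  0.15 -1.36] [0.46 0.3  0.31] [499.2 129.7 139.5] 0.6092778333163333
```

Tin 1 also weighs about 1.36 N, so it matches tin 3 and tin 2 should be the heavy one. Tin 1 goes to the near slot.

Call:
{"method": "step_arm", "body": {
  "moves": [
    [[1, -0.1, 0.3, 0, 0], [1, -0.3, 0.8, 0, 0], [1, -0.5, 1.3, 0, 0], [1, -0.7, 1.8, 0, 0], [1, -0.9, 2.3, 0, 0], [1, -1.1, 2.8, 0, 0], [1, -1.2, 3.2, 0, 0], [1, -1.32, 3.5, 0, 0], [1, -1.32, 3.56, 0, 0], [1, -1.32, 3.56, 0, 0]]
  ]
}}

```text
clock: 15.65
ee_pos: [433.2, 307.7, 139.3]
eef_rot: [-2.318, 2.117, 0.004]
contact_force: [0.4, -0.6, -1.4]
opening: 0.614
```

Call:
{"method": "step_arm", "body": {
  "moves": [
    [[1, 0, 0, -0.4, 0], [1, 0, 0, -0.8, 0], [1, 0, 0, -1.2, 0], [1, 0, 0, -1.6, 0], [1, 0, 0, -1.9, 0], [1, 0, 0, -2.1, 0], [1, 0, 0, -2.2, 0], [1, 0, 0, -2.24, 0], [1, 0, 0, -2.26, 0], [1, 0, 0, -2.26, 0]]
  ]
}}

```text
clock: 16.65
ee_pos: [433.6, 307.9, 26.8]
eef_rot: [-2.317, 2.117, 0.004]
contact_force: [0.3, -0.4, -0.3]
opening: 0.613
```

Floor contact should come at about 22.7.

Call:
{"method": "step_arm", "body": {
  "moves": [
    [[1, 0, 0, -0.03, 0], [1, 0, 0, -0.05, 0], [1, 0, 0, -0.07, 0], [1, 0, 0, -0.08, 0], [1, 0, 0, -0.09, 0], [1, 0, 0, -0.09, 0]]
  ]
}}

```text
clock: 17.25
ee_pos: [433.6, 307.9, 22.7]
eef_rot: [-2.317, 2.117, 0.003]
contact_force: [-1.3, -1.7, 5.7]
opening: 0.614
```

Call:
{"method": "step_arm", "body": {
  "moves": [
    [[-0.3, 0, 0, 0, 0], [-0.45, 0, 0, 0, 0], [-0.55, 0, 0, 0, 0], [-0.55, 0, 0, 0, 0], [-0.55, 0, 0, 0.4, 0], [-0.55, 0, 0, 0.8, 0], [-0.55, 0, 0, 1.2, 0], [-0.55, 0, 0, 1.6, 0], [-0.55, 0, 0, 2, 0], [-1, 0, 0, 2.2, 0]]
  ]
}}

```text
clock: 18.25
ee_pos: [434.1, 308.4, 134.4]
eef_rot: [-2.316, 2.115, 0.002]
contact_force: [-0.4, -0.0, -1.5]
opening: 0.809
```

Call:
{"method": "step_arm", "body": {
  "moves": [
    [[-1, 0.2, -0.7, 0, 0], [-1, 0.4, -1.4, 0, 0], [-1, 0.6, -2.1, 0, 0], [-1, 0.8, -2.8, 0, 0], [-1, 1, -3.5, 0, 0], [-1, 1.2, -4.2, 0, 0], [-1, 1.3, -4.9, 0, 0], [-1, 1.4, -5.5, 0, 0], [-1, 1.44, -5.98, 0, 0], [-1, 1.44, -5.98, 0, 0]]
  ]
}}

```text
clock: 19.25
ee_pos: [506.0, 5.4, 133.7]
eef_rot: [-2.311, 2.123, 0.002]
contact_force: [-0.0, 0.4, -0.8]
opening: 0.998
```

```bash
python3 - <<'E'
from h import *
c=cam('wrist'); s=telemetry.read_state(); ct=cam('top','top3')
uv=[(x,y) for y in range(0,420) for x in range(0,560)]
def loc(c,x,y,h):
    Z=world(c,uv); m=Z[(abs(Z[:,2]-h)<6)&(np.hypot(Z[:,0]-x,Z[:,1]-y)<40)]
    print(len(m),((np.percentile(m,2,0)+np.percentile(m,98,0))/2).round(1) if len(m) else '')
loc(c,505,8,60); loc(ct,533,316,63); loc(ct,434,308,63); print(s['ee_pos'],s['eef_rot'])
E
```

```text
3536 [507.3  11.2  59.5]
589 [534.3 313.8  62.2]
583 [433.  306.4  62.9]
[505.92266198   7.7081256  133.80309146] [-2.31313654  2.11966021  0.00285867]
```

View pics/top3.png

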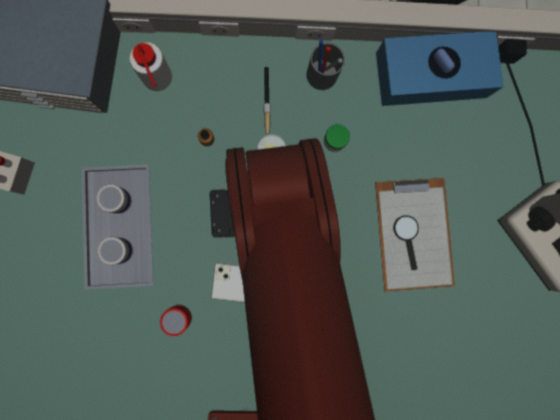

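Both tins stand in the tray, at (111,198) and (113,250), well inside the walls. Nothing else has moved. Gripping tin 2.

Call:
{"method": "step_arm", "body": {
  "moves": [
    [[-1, 0, 0.03, -0.5, 0], [-1, 0, 0.03, -1, 0], [-1, 0, 0.03, -1.5, 0], [-1, 0, 0.03, -1.9, 0], [-1, 0, 0.03, -2.1, 0], [-1, 0, 0.03, -2.2, 0], [-1, 0, 0.03, -2.28, 0], [-1, 0, 0.03, -2.28, 0]]
  ]
}}

```text
clock: 20.15
ee_pos: [506.2, 11.1, 20.2]
eef_rot: [-2.315, 2.116, 0.003]
contact_force: [-0.8, 0.7, -0.6]
opening: 0.999
```

Call:
{"method": "step_arm", "body": {
  "moves": [
    [[0.2, 0, 0, 0, 0], [0.4, 0, 0, 0, 0], [0.6, 0, 0, 0, 0], [0.8, 0, 0, 0, 0], [1, 0, 0, 0, 0], [1, 0, 0, 0, 0], [1, 0, 0, 0, 0], [1, 0, 0, 0, 0]]
  ],
  "squeeze": 30
}}

```text
clock: 20.95
ee_pos: [506.3, 10.8, 20.3]
eef_rot: [-2.315, 2.116, 0.002]
contact_force: [0.1, -2.0, 2.7]
opening: 0.613
```

Call:
{"method": "step_arm", "body": {
  "moves": [
    [[1, 0, 0, 0.1, 0], [1, 0, 0, 0.3, 0], [1, 0, 0, 0.6, 0], [1, 0, 0, 1, 0], [1, 0, 0, 1.5, 0], [1, 0, 0, 2, 0], [1, 0, 0, 2.5, 0], [1, 0, 0, 2.9, 0], [1, 0, 0, 3.2, 0], [1, 0, 0, 3.4, 0]]
  ]
}}

```text
clock: 21.95
ee_pos: [506.4, 11.2, 192.0]
eef_rot: [-2.315, 2.115, 0.001]
contact_force: [1.7, -0.2, -4.4]
opening: 0.613
```

Call:
{"method": "step_arm", "body": {
  "moves": [
    [[1, 0, 0, 0.2, 0], [1, 0, 0, 0.4, 0], [1, 0, 0, 0.5, 0], [1, 0, 0, 0.5, 0], [1, 0, 0, 0.5, 0], [1, 0, 0, 0.5, 0], [1, 0, 0, 0.5, 0], [1, 0, 0, 0.5, 0]]
  ]
}}

```text
clock: 22.75
ee_pos: [506.3, 11.1, 216.7]
eef_rot: [-2.315, 2.116, 0.001]
contact_force: [0.4, 0.9, -4.5]
opening: 0.616
```

```bash
python3 - <<'E'
from h import *
F=[]
for i in range(10):
    c=cam('side','side3'); s=telemetry.read_state(); F.append(s['contact_force'])
print(np.mean(F,0).round(2),np.std(F,0).round(2),np.round(s['ee_pos'],1),s['opening'],np.abs(s['dq']).max(),s['clock'])
E
```

```text
[-0.15 -0.2  -3.34] [0.26 0.37 0.38] [506.5  11.1 217.1] 0.6123795051436693 0.0015997717920435187 23.25
```

View pics/side3.png

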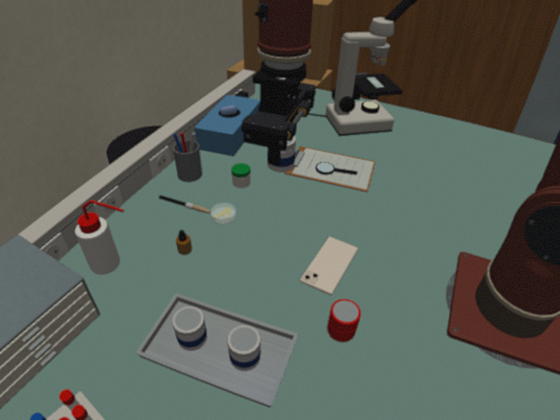

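The side view shows both light tins upright in the tray at (190,325) and (244,345), and the heavy one held upright at (283,150). Handing in.

```bash
python3 -c "
from h import *
print(job.sign_off())"
```

```text
the job is handed in; nothing more can be done
None
```

I found the heavy tin by lifting all three and handed the job in after about 23 s on the robot's clock; the sign-off gives no verdict.

| Tin | Position at the start | Measured load | Where it is now |
|---|---|---|---|
| tin 3 | right | about 1.3 N | tray, far slot |
| tin 1 | left | about 1.4 N | tray, near slot |
| tin 2 | middle | about 3.3 N | held in the gripper |

- **Weights:** tin 2 is roughly 0.2 kg heavier than the other two, which fits the task's description. The force readings are noisy (about 0.3 to 0.4 N) and read about -0.25 N with nothing held.
- **Tray:** the last top view put the two light tins at about (534, 314) and (433, 306) mm. That is near the tray's centre line and well clear of the walls. The last side view shows both upright.
- **Held tin:** tin 2 is upright and still, gripped with 30 N, with its underside about 197 mm above the table.
- **Everything else:** the last two pictures show nothing else moved, judged by eye rather than measured.
- **Disagreement:** the wrist and top cameras differed by about 3 to 4 mm on tin positions, which the grip tolerates.

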